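# Pull the stray blue tray out of a stack of packing trays

## Robot

A 6-joint arm with a two-finger parallel gripper is mounted at the origin on the work surface. World frame = base frame: x ahead of the robot, y to its left, z up, the work surface at z = 0. Lengths are in m, angles in rad, forces in N, time in s.
With the tool pointing down it reaches from about 0.275 to 1 m from the base axis. Payload 8.4 kg.
Tool frame: the origin (TCP) lies midway between the tips of the shut fingers; the grasp point (between the pads) lies 19 mm behind it (manip.grasp_offset is the distance from the TCP to the grasp point, in m); z points along the fingers, y is the line along which they close (so a half turn about z gives the same grasp; the last joint's range is limited). The gripper opens to 85 mm and grips with 20 to 120 N. Pads are 22 mm wide; open, the fingers measure 114 mm over their backs; the gripper's body (76 mm by 85 mm) begins 54 mm behind the grasp point. The pads swing forward as they close: fully open they stand 13 mm farther back than shut.
Start: joints at [1.264, 0.353, 1.633, -0, 1.155, -0.002], TCP at [0.188, 0.596, 0.231] pointing down, gripper open.
Joint ranges: [-2.63, 2.63], [-0.92, 2.1], [0.06, 2.66], [-1.3, 4.44], [0, 2.69], [-3.02, 3.02]. Speed limits (rad/s): [2.22, 2.22, 2.79, 3.14, 3.14, 3.14].

## Interface

Orientations are given as a rotation vector (axis times angle).
In Python, from station import manip gives the robot as it stands. The module is installed in compiled form; this text tells all that it offers.
- The arm moves only by the tool move_arm, never from a script. Its argument "increments" is a list of rows, each a list of 7 numbers: the shift along the tool's x, y, z in cm, then the turn, a rotation vector about the tool's x, y, z in degrees, then the opening, from 0 (shut) to 1 (fully open). In form: [[dx, dy, dz, ax, ay, az, gripper], ...]. A call has exactly 8 rows; each row is the pose to reach, as a shift and turn from the pose commanded when the call began, along the tool's axes at that moment; what a row does not reach only later rows make up. A row lasts 1/10 s, in which the tool goes at most 50 mm and 8.59 degrees, less where a joint would pass 70% of its speed; a pose out of reach is approached as far as the arm can. A call with a gripper value outside its range is refused whole. The fingers move at their own pace and stop on an object; the grip force is fixed at half the most. Time passes only in rows, so rows that repeat a pose let the fingers close, or fill a call up. It gives the time, the measured TCP pose, the force, the opening and the grip force at its end, in the units of the state.
- manip.get_state(): the state, without advancing time (a new reading comes with each control period).
- manip.snapshot(name): name is "side" or "top"; returns (picture, depth): 384x512x3 uint8, blue, green, red; 384x512 float32, m along the optical axis (not along the pixel's ray), 0 where there is no reading.
- manip.camera_params(name): a dict with "fx", "fy", "cx", "cy" (pixels), "pose" (4x4, takes a point from camera to world coordinates). Camera axes: x right, y down, z forward; pixel columns grow to the right and rows downward; lengths in m; the calibration is good to about 2 mm. A picture is of the moment at which its call begins. camera_params takes no time and is no camera call.
- manip.sign_off(): hands the job in; it is judged then, once.
Trained networks look in the newest picture that a camera, given by its name, has taken for a name from the list of things; names that differ only in an ending like _2 or _b are one class to them, and where a whole thing is asked for, a point or a joint stands for the part that bears it (a point fixed in the world has none). Each returns a list of dicts, best first, with "p" (0 to 1); they miss things now and then, are a little off and sometimes report something else, mostly with a low value. They report only what shows in the picture. A call takes as long as a camera call.
- manip.search_frame(camera, name): "rect" ([left, top, width, height] in pixels, round what is visible of it).
- manip.tip_of(camera, name): "position" ([row, column] in pixels: a listed point, or the origin of a listed thing).
The state is a dict: "time": time; "q": joint angles; "qd": joint speeds; "tau": joint torques, N m; "tcp_pos": TCP position; "tool_rot": TCP orientation; "wrist_force": force on the tool from outside, world axes, zero at the start; "wrist_torque": the same for the moment, N m; "width": opening from 0.0 (shut) to 1.0 (fully open); "grasp_force": force on a finger pad.
Only numpy, scipy, OpenCV 4.12 (cv2) and the standard library are available. Lean on these libraries where they do the work, as an engineer would, in place of code of your own. Each camera call takes 0.05 s, during which the arm holds its last target. There are 200 camera calls.

## Task

A blue tray has got into the middle of the stack of white banana trays: lift the white tray above it off and park it (the black field of the sorting board is free for that), then set the blue tray in the middle of the orange field, square with it, and put the white tray back squarely on the lowest tray. Leave the lowest tray where it stands, and set trays down rather than dropping them.

Things in the scene. Friction and masses are not known exactly. Their poses are not given: they have to be found in the camera images.
- top_center (a point): White upper tray of the stack, 200 x 160 x 45 mm high, open top, walls 5 mm; a grip rib 20 mm thick runs along its middle (its x, the 200 mm way) from the floor up to rim height, between two empty wells 65 mm wide and 40 mm deep. Carry it by pinching the middle of the rib from above. About 0.3 kg. Origin: its centre, half-way up, 22.5 mm below the rib's top; y across the rib, z up.
- middle_center (a point): Blue tray in the middle of the stack, same size and shape as the upper one, with the same rib along its x; origin at its centre, half-way up, axes likewise. The trays do not nest: each stands with its flat underside on the rim and rib of the one below, 45 mm higher.
- bottom_center (a point): White lowest tray of the stack, standing loose on the table, same size and shape; origin at its centre, half-way up, axes likewise.
- orange (a point): Centre of the orange field, at its surface, on a fixed grey board 240 x 430 mm, 12 mm thick, lying on the table. The field is 225 mm along its x, 195 mm along its y, z up. Beside it on the same board, at the same height, is an equal black field, empty, its centre 210 mm from the orange one in the -y direction of these axes: a place to park a tray.

How it is judged:
On the way, in this order (a step that is already met when the one before it is completed fails the run):
1. the upper white tray is lifted clear of the blue tray and away to the side, the blue one still on the lowest tray (horizontal distance between top_center and bottom_center above 0.15 m and horizontal distance between middle_center and bottom_center below 0.03 m), for 0.2 s.
2. the blue tray stands on the orange field, let go, with the upper white tray still off the stack (horizontal distance between middle_center and orange below 0.03 m and z of middle_center in the frame of orange between 0.017 and 0.028 m and angle between the x axis of middle_center and the x axis of orange, either way round below 0.26 rad and angle between middle_center's own z axis and vertical below 0.08 rad and linear speed of middle below 0.03 m/s and contact force between the fingers and middle below 0.1 N and horizontal distance between top_center and bottom_center above 0.15 m), for 0.2 s.
At the end, for the whole second after the job is handed in: The blue tray stands flat and at rest on the orange field, centred within 30 mm and square within 15 degrees; the upper white tray stands flat and at rest on the lowest tray, centred within 18 mm and square within 11 degrees; the lowest tray is within 25 mm of where it started (horizontal distance between middle_center and orange below 0.03 m and z of middle_center in the frame of orange between 0.017 and 0.028 m and angle between the x axis of middle_center and the x axis of orange, either way round below 0.26 rad and angle between each of middle_center, top_center, bottom_center's own z axis and vertical below 0.08 rad and linear speed of each of middle, top below 0.03 m/s and horizontal distance between top_center and bottom_center below 0.018 m and z of top_center in the frame of bottom_center between 0.04 and 0.05 m and angle between the x axis of top_center and the x axis of bottom_center, either way round below 0.2 rad and distance of bottom_center from where it was at the start of the episode below 0.025 m); the robot touches nothing.
It fails at once if a tray is dropped: it falls faster than 0.8 m/s with no finger touching it ((linear speed of top above 0.8 m/s and contact force between the fingers and top below 0.05 N) or (linear speed of middle above 0.8 m/s and contact force between the fingers and middle below 0.05 N)).
It also fails if it takes over 72 s, if anything falls off the work surface, if the arm or the gripper's body presses on something with over 40 N, if the wrist force passes 120 N, or if a joint passes its speed limit or range.

## Working session

There is one attempt and no reset: what is moved stays moved. The work goes in short steps, Python scripts to look and compute and a tool call to move; the robot and the scene stay as the last step left them, time stands still between calls to the robot, and variables do not carry over. Pictures are saved under pics/ and viewed, at most 10 in all, crops included, and the job is handed in when it is done.

Besides the shell and the picture viewer there is one more tool, called after ">>>" by a JSON object that holds its "name" and its "arguments". move_arm: Moves the arm, as the interface text tells. Its arguments: {"type":"object","properties":{"increments":{"type":"array","items":{"type":"array","items":{"type":"number"}}}},"required":["increments"]}

```bash
mkdir -p pics; cat > h.py <<'E'
import numpy as np, cv2
from station import manip
from scipy.spatial.transform import Rotation as R
def snap(n,f=None):
    im,d=manip.snapshot(n)
    if f: cv2.imwrite('pics/'+f+'.png',im)
    return im,d
def cloud(n,d):
    c=manip.camera_params(n); v,u=np.mgrid[:d.shape[0],:d.shape[1]]
    P=np.stack([(u-c['cx'])/c['fx']*d,(v-c['cy'])/c['fy']*d,d],-1)
    T=np.array(c['pose']); W=P@T[:3,:3].T+T[:3,3]; W[d==0]=np.nan
    return W
E
python3 - <<'E'
from h import *
s=manip.get_state();print(s)
ims=[]
for n in('top','side'):
    im,d=snap(n); ims.append(im); W=cloud(n,d); np.save(n+'.npy',W); np.save(n+'_im.npy',im)
    print(n,np.array(manip.camera_params(n)['pose']).round(3).tolist())
    for k in('top_center','middle_center','bottom_center','orange'):
        for r in manip.tip_of(n,k)[:2]:
            p=np.array(r['position']).round().astype(int); print(k,r['p'],p,W[p[0],p[1]].round(3) if (p>=0).all() and p[0]<384 and p[1]<512 else '')
cv2.imwrite('pics/a.png',cv2.resize(np.vstack(ims),(512,768)) [:600] if 0 else cv2.resize(np.hstack(ims),(800,300)))
E
```

```text
{'time': 0.0, 'q': array([ 1.26357302e+00,  3.53638373e-01,  1.63416746e+00,  2.46606652e-05,
        1.15519768e+00, -2.39893022e-03]), 'qd': array([-0.00143586, -0.00014318, -0.00093534,  0.00147077, -0.00057917,
        0.00158322]), 'tau': array([ 6.22745065e-04, -6.05263567e+01, -3.42072415e+01,  2.01755847e-04,
        9.30825539e-03,  5.69188430e-06]), 'tcp_pos': array([0.18742094, 0.59571835, 0.23055353]), 'tool_rot': array([-4.76944343e-01, -3.10493428e+00,  2.18404123e-03]), 'wrist_force': array([-0.31007777,  0.82053441, -0.09397483]), 'wrist_torque': array([ 0.01041501,  0.03676747, -0.00758201]), 'grasp_force': 0.0, 'width': 0.9996633286691474}
top [[-0.022, -0.983, 0.181, 0.397], [-1.0, 0.02, -0.015, 0.047], [0.011, -0.181, -0.983, 0.834], [0.0, 0.0, 0.0, 1.0]]
top_center 0.86 [213 366] [ 0.482 -0.192  0.127]
orange 0.96 [218 137] [0.495 0.302 0.011]
side [[0.995, -0.057, 0.085, 0.463], [-0.102, -0.614, 0.783, -0.658], [0.008, -0.787, -0.616, 0.656], [0.0, 0.0, 0.0, 1.0]]
top_center 0.77 [274 239] [ 0.482 -0.212  0.126]
orange 0.55 [154 233] [0.497 0.295 0.014]
```

View pics/a.png

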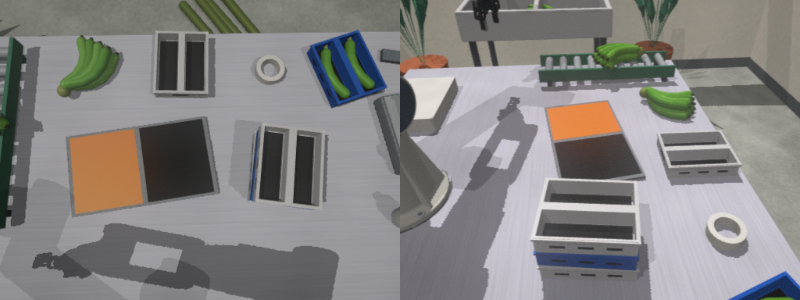

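The top view (800 px wide picture) shows the stack at about (290,165), with the orange field at (105,170) and the black field at (175,158). Another white tray at (180,63) and a blue one with bananas at (345,68) are decoys. The blue tray shows on the stack's left side.

```bash
cat >> h.py <<'E'
def rect(P):
    (c,wh,a)=cv2.minAreaRect(P[:,:2].astype(np.float32)*1000)
    if wh[0]<wh[1]: a+=90; wh=wh[::-1]
    return np.round(np.array(c),1),np.round(wh,1),round((a+90)%180-90,1)
def layer(W,z0,z1,c,r=.17):
    m=(W[...,2]>z0)&(W[...,2]<z1)&(np.hypot(W[...,0]-c[0],W[...,1]-c[1])<r)
    m=cv2.morphologyEx(m.astype(np.uint8),cv2.MORPH_OPEN,np.ones((2,2)))>0
    return m
E
python3 - <<'E'
from h import *
for n in('top','side'):
    W=np.load(n+'.npy'); im=np.load(n+'_im.npy').astype(int)
    m=layer(W,.125,.145,(.482,-.2)); P=W[m]; print(n,'top rim',rect(P),np.median(P[:,2]),len(P))
    b,g,r=im[...,0],im[...,1],im[...,2]
    o=(r>180)&(b<110)&(r-b>100)&(abs(W[...,2]-.012)<.012)&(W[...,1]>.1)
    o=cv2.morphologyEx(o.astype(np.uint8),cv2.MORPH_OPEN,np.ones((3,3)))>0
    print('orange',rect(W[o]),np.median(W[o][:,2]),o.sum())
    # blue in stack
    bl=(b-r>50)&(np.hypot(W[...,0]-.482,W[...,1]+.2)<.2)
    B=W[bl]; print('blue',len(B),np.percentile(B,[1,50,99],axis=0).round(3).tolist())
    # fits of the faces in each layer
    for lo,hi in((.005,.040),(.05,.085),(.095,.125)):
        m=(W[...,2]>lo)&(W[...,2]<hi)&(np.hypot(W[...,0]-.482,W[...,1]+.2)<.16)
        Q=W[m]; 
        if n=='side':
            Q=Q[Q[:,1]<-.25]
        else: Q=Q[(Q[:,1]>-.13)]
        if len(Q)>20:
            k=np.polyfit(Q[:,0],Q[:,1],1); print(lo,len(Q),'line y at .482',np.polyval(k,.482).round(4),'slope deg',np.degrees(np.arctan(k[0])).round(1),'x',np.percentile(Q[:,0],[1,99]).round(3))
E
```

```text
top top rim (array([ 498.9, -236.2]), array([245.6, 227.7]), -8.3) nan 2867
orange (array([496.7, 307.7]), array([221.7, 192.8]), 7.7) 0.013445187890951282 7889
blue 72 [[0.399, -0.131, 0.06], [0.447, -0.114, 0.086], [0.535, -0.106, 0.092]]
0.005 103 line y at .482 -0.1206 slope deg -3.5 x [0.401 0.607]
0.05 110 line y at .482 -0.1218 slope deg -9.0 x [0.399 0.528]
0.095 177 line y at .482 -0.1224 slope deg -4.3 x [0.398 0.541]
side top rim (array([ 534.4, -112.8]), array([286.7, 250.9]), 60.0) nan 4213
orange (array([498. , 307.1]), array([224.3, 198.6]), 8.0) 0.01193153795592583 3298
blue 1014 [[0.377, -0.299, 0.047], [0.51, -0.288, 0.073], [0.571, -0.269, 0.09]]
0.005 1253 line y at .482 -0.2838 slope deg -7.5 x [0.381 0.575]
0.05 1431 line y at .482 -0.2834 slope deg -9.2 x [0.378 0.572]
0.095 1640 line y at .482 -0.2787 slope deg -4.9 x [0.378 0.573]
```

```bash
cat >> h.py <<'E'
def layer(W,z0,z1,c,r=.17):
    m=(W[...,2]>z0)&(W[...,2]<z1)&(np.hypot(W[...,0]-c[0],W[...,1]-c[1])<r)
    n,l,st,_=cv2.connectedComponentsWithStats(m.astype(np.uint8))
    return l==1+np.argmax(st[1:,4])
def rib(W,c,ang,z0,z1):
    "refine: rib top points near centre line -> rib centre y, angle"
    u=np.array([np.cos(np.radians(ang)),np.sin(np.radians(ang))]); v=np.array([-u[1],u[0]])
    m=(W[...,2]>z0)&(W[...,2]<z1); P=W[m]; D=P[:,:2]-c; a,b=D@u,D@v
    k=(abs(a)<.085)&(abs(b)<.025); f=np.polyfit(a[k],b[k],1)
    e=np.percentile(b[k]-np.polyval(f,a[k]),[3,97])
    return 'rib offset mm',(f[1]*1000).round(1),'ang',(ang+np.degrees(f[0])).round(1),'half widths',(e*1000).round(1),'z',np.median(P[k][:,2]).round(4)
E
python3 - <<'E'
from h import *
for n in('top','side'):
    W=np.load(n+'.npy')
    m=layer(W,.128,.145,(.482,-.2)); P=W[m]; r=rect(P);print(n,'top rim',r,np.median(P[:,2]),len(P))
    print(rib(W,r[0]/1000,r[2],.128,.145))
    for lo,hi in((.008,.038),(.053,.083),(.098,.128)):
        m=(W[...,2]>lo)&(W[...,2]<hi)&(np.hypot(W[...,0]-.482,W[...,1]+.2)<.16)
        Q=W[m]; Q=Q[Q[:,1]<-.25] if n=='side' else Q[Q[:,1]>-.13]
        l=cv2.fitLine(Q[:,:2].astype(np.float32),cv2.DIST_HUBER,0,1e-4,1e-4).ravel()
        print(lo,len(Q),'y at .482',(l[3]+(.482-l[2])*l[1]/l[0]).round(4),np.degrees(np.arctan(l[1]/l[0])).round(1))
E
```

```text
top top rim (array([ 484. , -202.4]), array([206.6, 167.3]), -8.4) 0.1350460317453137 2749
('rib offset mm', np.float64(1.1), 'ang', np.float64(-8.1), 'half widths', array([-10.4,   9.2]), 'z', np.float64(0.1353))
0.008 73 y at .482 -0.1231 -7.4
0.053 85 y at .482 -0.1222 -9.2
0.098 130 y at .482 -0.1211 -8.3
side top rim (array([ 486.8, -201.2]), array([206.4, 170.1]), -8.4) 0.13397953246372685 3893
('rib offset mm', np.float64(-2.6), 'ang', np.float64(-8.1), 'half widths', array([-8.7, 11.7]), 'z', np.float64(0.1343))
0.008 1055 y at .482 -0.2836 -7.6
0.053 1203 y at .482 -0.2832 -9.2
0.098 1413 y at .482 -0.2817 -8.2
```

```bash
cat >> h.py <<'E'
def inc(targets):
    "targets: (x,y,z,yaw deg of rib) -> cm/deg rows from present pose; tool down, closing across rib"
    s=manip.get_state(); R0=R.from_rotvec(s['tool_rot']); out=[]
    for x,y,z,a in targets:
        best=None
        for k in(0,180):
            t=np.radians(a+k); c,n=np.cos(t),np.sin(t)
            Rt=R.from_matrix(np.array([[c,n,0],[n,-c,0],[0,0,-1]]))
            rv=np.degrees((R0.inv()*Rt).as_rotvec())
            if best is None or np.linalg.norm(rv)<np.linalg.norm(best): best=rv
        d=R0.inv().apply(np.array([x,y,z])-s['tcp_pos'])*100
        print((x,y,z,a),'->',d.round(2).tolist(),best.round(1).tolist())
    print('t',s['time'].__round__(2),'tcp',s['tcp_pos'].round(4),'q',s['q'].round(2),'w',round(float(s['width']),3),'g',round(float(s['grasp_force']),1),'F',s['wrist_force'].round(1))
E
python3 - <<'E'
from h import *
print(R.from_rotvec(manip.get_state()['tool_rot']).as_matrix().round(2).tolist())
inc([(.485,-.202,.22,-8.2),(.36,.2,.23,-8.2)])
E
```

```text
[[-0.95, 0.3, -0.0], [0.3, 0.95, -0.0], [-0.0, -0.0, -1.0]]
(0.485, -0.202, 0.22, -8.2) -> [-52.33, -67.21, 1.13] [-0.0, 0.0, -9.3]
(0.36, 0.2, 0.23, -8.2) -> [-28.34, -32.62, 0.13] [-0.0, 0.0, -9.3]
t 0.5 tcp [0.1875 0.5962 0.2313] q [ 1.26  0.35  1.63 -0.    1.16 -0.  ] w 1.002 g 0.0 F [ 0.4  0.4 -0.1]
```

>>> {"name": "move_arm", "arguments": {"increments": [[-3,-3.8,0,0,0,-1,1],[-6,-7.6,0,0,0,-2,1],[-9,-11.5,0,0,0,-3,1],[-12,-15.3,0,0,0,-4,1],[-15,-19,0,0,0,-5,1],[-18,-23,0,0,0,-6,1],[-21,-27,0,0,0,-7,1],[-24,-31,0,0,0,-8,1]]}}

```text
time: 1.3
tcp_pos: [0.3237, 0.2267, 0.2316]
tool_rot: [0.257, 3.13, 0.001]
wrist_force: [1.1, 0.8, 0.3]
width: 1.002
grasp_force: 0.0
```

```bash
python3 -c "
from h import *
inc([(.485,-.202,.22,-8.2)])"
```

```text
(0.485, -0.202, 0.22, -8.2) -> [-22.9, -39.67, 1.15] [0.0, 0.0, -1.2]
t 1.3 tcp [0.3237 0.2267 0.2316] q [ 0.61 -0.02  2.09 -0.    1.07 -0.8 ] w 1.002 g 0.0 F [1.1 0.8 0.3]
```

>>> {"name": "move_arm", "arguments": {"increments": [[-2.5,-4.5,0,0,0,-0.5,1],[-5,-9,0,0,0,-0.5,1],[-7.5,-13.5,0,0,0,-0.5,1],[-10,-18,0,0,0,-0.5,1],[-12.5,-22.5,0,0,0,-0.5,1],[-15,-27,0,0,0,-0.5,1],[-18,-31,0,0,0,-0.5,1],[-20,-35,0.5,0,0,-0.5,1]]}}

```text
time: 2.1
tcp_pos: [0.4634, -0.1486, 0.2274]
tool_rot: [0.246, 3.129, -0.0]
wrist_force: [0.8, 1.4, -0.0]
width: 0.997
grasp_force: 0.0
```

>>> {"name": "move_arm", "arguments": {"increments": [[0,0,0,0,0,0,1],[0,0,0,0,0,0,1],[0,0,0,0,0,0,1],[0,0,0,0,0,0,1],[0,0,0,0,0,0,1],[0,0,0,0,0,0,1],[0,0,0,0,0,0,1],[0,0,0,0,0,0,1]]}}

```text
time: 2.9
tcp_pos: [0.462, -0.146, 0.2267]
tool_rot: [0.245, 3.132, -0.0]
wrist_force: [0.2, 0.4, 0.1]
width: 1.002
grasp_force: 0.0
```

```bash
python3 -c "
from h import *
inc([(.485,-.202,.22,-8.2),(.485,-.202,.106,-8.2)])"
```

```text
(0.485, -0.202, 0.22, -8.2) -> [-3.14, -5.18, 0.67] [-0.0, 0.0, -0.7]
(0.485, -0.202, 0.106, -8.2) -> [-3.14, -5.18, 12.07] [-0.0, 0.0, -0.7]
t 2.9 tcp [ 0.462  -0.146   0.2267] q [-0.31  0.14  1.93 -0.    1.07 -1.72] w 1.002 g 0.0 F [0.2 0.4 0.1]
```

>>> {"name": "move_arm", "arguments": {"increments": [[-1.6,-2.6,0.5,0,0,-0.7,1],[-3.1,-5.2,1,0,0,-0.7,1],[-3.1,-5.2,2,0,0,-0.7,1],[-3.1,-5.2,4,0,0,-0.7,1],[-3.1,-5.2,6,0,0,-0.7,1],[-3.1,-5.2,8,0,0,-0.7,1],[-3.1,-5.2,9,0,0,-0.7,1],[-3.1,-5.2,9,0,0,-0.7,1]]}}

```text
time: 3.7
tcp_pos: [0.4834, -0.2016, 0.1353]
tool_rot: [-0.226, -3.131, -0.002]
wrist_force: [-0.7, -0.4, 0.9]
width: 0.998
grasp_force: 0.0
```

```bash
python3 -c "
from h import *
inc([(.485,-.202,.106,-8.2)])"
```

```text
(0.485, -0.202, 0.106, -8.2) -> [-0.17, -0.02, 2.93] [0.0, -0.2, -0.1]
t 3.7 tcp [ 0.4834 -0.2016  0.1353] q [-0.4   0.32  1.93  0.    0.89 -1.82] w 0.998 g 0.0 F [-0.7 -0.4  0.9]
```

Go down, close, hold.

>>> {"name": "move_arm", "arguments": {"increments": [[-0.1,0,1,0,0,0,1],[-0.1,0,2,0,0,0,1],[-0.1,0,2.8,0,0,0,1],[-0.1,0,2.9,0,0,0,1],[-0.1,0,2.9,0,0,0,0.5],[-0.1,0,2.9,0,0,0,0],[-0.1,0,2.9,0,0,0,0],[-0.1,0,2.9,0,0,0,0]]}}

```text
time: 4.5
tcp_pos: [0.4857, -0.2026, 0.1079]
tool_rot: [0.226, 3.133, -0.0]
wrist_force: [-0.0, 0.1, 0.6]
width: 0.33
grasp_force: 0.0
```

>>> {"name": "move_arm", "arguments": {"increments": [[0,0,0,0,0,0,0],[0,0,0,0,0,0,0],[0,0,0,0,0,0,0],[0,0,0,0,0,0,0],[0,0,0,0,0,0,0],[0,0,-0.3,0,0,0,0],[0,0,-0.6,0,0,0,0],[0,0,-1,0,0,0,0]]}}

```text
time: 5.3
tcp_pos: [0.4851, -0.2024, 0.1175]
tool_rot: [-0.226, -3.132, -0.001]
wrist_force: [-0.0, 0.0, -2.9]
width: 0.224
grasp_force: 58.9
```

```bash
python3 -c "
from h import *
inc([(.485,-.202,.18,-8.2)])
im,d=snap('side'); cv2.imwrite('pics/b.png',im[180:384,120:360])"
```

```text
(0.485, -0.202, 0.18, -8.2) -> [0.02, 0.04, -6.25] [0.0, -0.1, -0.1]
t 5.3 tcp [ 0.4851 -0.2024  0.1175] q [-0.4   0.34  1.94  0.    0.86 -1.82] w 0.224 g 58.9 F [-0.   0.  -2.9]
```

View pics/b.png

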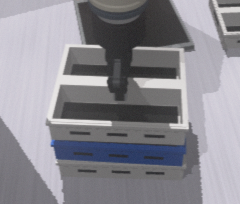

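The white tray is held at the rib's middle and has come clear of the blue one, which stays put at about crop (125,152). Now I lift and move it over the black field.

>>> {"name": "move_arm", "arguments": {"increments": [[0,0,-1,0,0,0,0],[0,0,-2.5,0,0,0,0],[0,0,-4.5,0,0,0,0],[0,0,-6,0,0,0,0],[0,0,-7,0,0,0,0],[0,0,-7.5,0,0,0,0],[0,0,-7.5,0,0,0,0],[0,0,-7.5,0,0,0,0]]}}

```text
time: 6.15
tcp_pos: [0.4852, -0.2024, 0.1921]
tool_rot: [-0.226, -3.133, -0.0]
wrist_force: [-0.1, -0.2, -3.7]
width: 0.224
grasp_force: 58.8
```

```bash
python3 -c "
from h import *
inc([(.5255,.099,.18,7.8)])"
```

```text
(0.5255, 0.099, 0.18, 7.8) -> [0.34, 30.41, 1.22] [0.0, -0.0, -16.1]
t 6.15 tcp [ 0.4852 -0.2024  0.1921] q [-0.4   0.24  1.88 -0.    1.02 -1.82] w 0.224 g 58.8 F [-0.1 -0.2 -3.7]
```

>>> {"name": "move_arm", "arguments": {"increments": [[0,1.5,0,0,0,-1,0],[0,4.5,0,0,0,-3,0],[0,9,0,0,0,-5,0],[0,14,0,0,0,-8,0],[0.1,19,0,0,0,-11,0],[0.2,24,0,0,0,-13,0],[0.3,28,0.5,0,0,-15,0],[0.3,30.4,1,0,0,-16,0]]}}

```text
time: 6.95
tcp_pos: [0.5257, 0.1024, 0.182]
tool_rot: [0.218, -3.133, -0.001]
wrist_force: [-0.0, -0.5, -3.2]
width: 0.222
grasp_force: 59.3
```

>>> {"name": "move_arm", "arguments": {"increments": [[0,0,0,0,0,0,0],[0,0,0,0,0,0,0],[0,0,1,0,0,0,0],[0,0,3,0,0,0,0],[0,0,5,0,0,0,0],[0,0,7,0,0,0,0],[0,0,8,0,0,0,0],[0,0,8,0,0,0,0]]}}

```text
time: 7.75
tcp_pos: [0.5251, 0.0977, 0.1011]
tool_rot: [0.21, -3.132, 0.001]
wrist_force: [-0.1, 0.3, -3.0]
width: 0.221
grasp_force: 59.3
```

```bash
python3 -c "
from h import *
inc([(.5255,.099,.0305,7.8)])"
```

```text
(0.5255, 0.099, 0.0305, 7.8) -> [-0.08, 0.13, 7.06] [-0.0, -0.2, -0.1]
t 7.75 tcp [0.5251 0.0977 0.1011] q [ 0.18  0.38  1.93 -0.    0.83 -1.52] w 0.221 g 59.3 F [-0.1  0.3 -3. ]
```

>>> {"name": "move_arm", "arguments": {"increments": [[0,0.1,1,0,0,0,0],[0,0.1,2.5,0,0,0,0],[0,0.1,4,0,0,0,0],[0,0.1,5.2,0,0,0,0],[0,0.1,6,0,0,0,0],[0,0.1,6.5,0,0,0,0],[0,0.1,6.7,0,0,0,0],[0,0.1,6.7,0,0,0,0]]}}

```text
time: 8.55
tcp_pos: [0.5263, 0.0997, 0.0357]
tool_rot: [-0.212, 3.134, 0.0]
wrist_force: [0.5, 0.5, -3.9]
width: 0.219
grasp_force: 59.5
```

>>> {"name": "move_arm", "arguments": {"increments": [[0,0,0.1,0,0,0,0],[0,0,0.2,0,0,0,0],[0,0,0.3,0,0,0,0],[0,0,0.3,0,0,0,0],[0,0,0.4,0,0,0,0],[0,0,0.4,0,0,0,0],[0,0,0.4,0,0,0,0],[0,0,0.4,0,0,0,0]]}}

```text
time: 9.35
tcp_pos: [0.5262, 0.0997, 0.0316]
tool_rot: [-0.212, 3.134, 0.0]
wrist_force: [-0.2, 0.9, -2.8]
width: 0.226
grasp_force: 59.5
```

>>> {"name": "move_arm", "arguments": {"increments": [[0,0,0.1,0,0,0,0],[0,0,0.1,0,0,0,0],[0,0,0.15,0,0,0,0],[0,0,0.15,0,0,0,0],[0,0,0.2,0,0,0,0],[0,0,0.2,0,0,0,0],[0,0,0.2,0,0,0,0],[0,0,0.2,0,0,0,0]]}}

```text
time: 10.15
tcp_pos: [0.5262, 0.0997, 0.0301]
tool_rot: [-0.212, 3.134, -0.0]
wrist_force: [-2.4, -0.2, 4.9]
width: 0.222
grasp_force: 60.7
```

>>> {"name": "move_arm", "arguments": {"increments": [[0,0,0,0,0,0,0.5],[0,0,0,0,0,0,1],[0,0,0,0,0,0,1],[0,0,0,0,0,0,1],[0,0,0,0,0,0,1],[0,0,-1,0,0,0,1],[0,0,-2.5,0,0,0,1],[0,0,-5,0,0,0,1]]}}

```text
time: 10.95
tcp_pos: [0.5252, 0.0995, 0.0797]
tool_rot: [0.212, -3.132, 0.0]
wrist_force: [-0.1, -0.4, -0.8]
width: 0.997
grasp_force: 0.0
```

>>> {"name": "move_arm", "arguments": {"increments": [[0,0,-4,0,0,0,1],[0,0,-7,0,0,0,1],[0,0,-8,0,0,0,1],[0,-6,-9,0,0,0,1],[0,-11,-9,0,0,0,1],[0,-11,-9,0,0,0,1],[0,-11,-9,0,0,0,1],[0,-11,-9,0,0,0,1]]}}

```text
time: 11.75
tcp_pos: [0.5404, -0.0087, 0.1692]
tool_rot: [0.211, -3.133, -0.001]
wrist_force: [-0.3, 0.4, -1.0]
width: 1.0
grasp_force: 0.0
```

```bash
python3 - <<'E'
from h import *
for n in('top','side'):
    im,d=snap(n,'c_'+n); W=cloud(n,d)
    for nm,z0,z1,c in(('blue',.082,.1,(.485,-.203)),('parked',.047,.07,(.526,.1))):
        try:
            P=W[layer(W,z0,z1,c)]; r=rect(P);print(n,nm,r,np.median(P[:,2]),len(P)); print(rib(W,r[0]/1000,r[2],z0,z1))
        except Exception as e: print(nm,e)
inc([(.485,-.203,.15,-9.2)])
E
```

```text
top blue (array([ 554.2, -147.7]), array([86.6, 34. ]), -8.9) 0.09011832652019153 224
('rib offset mm', np.float64(10.4), 'ang', np.float64(-18.1), 'half widths', array([-17.5,  10.7]), 'z', np.float64(0.0901))
top parked (array([521.2, 120.2]), array([206.8, 124.1]), 7.4) 0.05744752522134189 1538
('rib offset mm', np.float64(-18.2), 'ang', np.float64(7.6), 'half widths', array([-6.4,  6.5]), 'z', np.float64(0.0577))
side blue (array([ 487.5, -202.9]), array([206.8, 169.8]), -9.4) 0.08893027318124952 3798
('rib offset mm', np.float64(-2.4), 'ang', np.float64(-9.1), 'half widths', array([-8.4, 11.8]), 'z', np.float64(0.0892))
side parked (array([527.3,  99.2]), array([206.3, 171.1]), 7.7) 0.055372771381763 1795
('rib offset mm', np.float64(-3.7), 'ang', np.float64(7.1), 'half widths', array([-7.8, 13. ]), 'z', np.float64(0.0558))
(0.485, -0.203, 0.15, -9.2) -> [8.14, -18.56, 1.92] [0.0, -0.1, 17.0]
t 11.85 tcp [ 0.5405 -0.0081  0.1692] q [-0.02  0.29  1.87  0.    0.98 -1.72] w 0.997 g 0.0 F [-0.4 -0.1  0.4]
```

View pics/c_top.png

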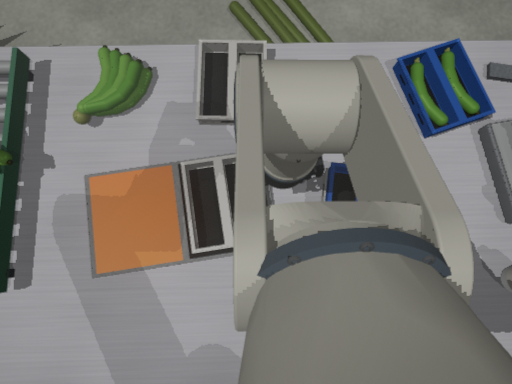

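The white tray sits on the black field (around pixel (222,202)). The arm hides most of the stack from above, but the side camera puts the blue tray at (0.486, -0.203), -9.2°, undisturbed.

>>> {"name": "move_arm", "arguments": {"increments": [[1,-2.5,0,0,0,3,1],[2.5,-6,0,0,0,6,1],[4.5,-10,0.5,0,0,10,1],[6,-14,1,0,0,14,1],[7.5,-17,2,0,0,16,1],[8.1,-18.6,3,0,0,17,1],[8.1,-18.6,4,0,0,17,1],[8.1,-18.6,4,0,0,17,1]]}}

```text
time: 12.65
tcp_pos: [0.485, -0.2031, 0.1282]
tool_rot: [-0.253, -3.129, -0.002]
wrist_force: [0.8, 0.2, 0.1]
width: 1.001
grasp_force: 0.0
```

>>> {"name": "move_arm", "arguments": {"increments": [[0,0,0,0,0,0,1],[0,0,0.5,0,0,0,1],[0,0,1,0,0,0,1],[0,0,1.5,0,0,0,1],[0,0,2,0,0,0,1],[0,0,2,0,0,0,1],[0,0,2,0,0,0,1],[0,0,2,0,0,0,1]]}}

```text
time: 13.45
tcp_pos: [0.4858, -0.2046, 0.1097]
tool_rot: [0.254, 3.131, -0.0]
wrist_force: [0.5, -0.2, 0.5]
width: 0.999
grasp_force: 0.0
```

```bash
python3 -c "
from h import *
inc([(.486,-.203,.062,-9.2)])"
```

```text
(0.486, -0.203, 0.062, -9.2) -> [0.01, 0.16, 4.77] [-0.0, 0.0, -0.1]
t 13.45 tcp [ 0.4858 -0.2046  0.1097] q [-0.4   0.36  1.95 -0.    0.84 -1.81] w 0.999 g 0.0 F [ 0.5 -0.2  0.5]
```

>>> {"name": "move_arm", "arguments": {"increments": [[0,0.1,1,0,0,0,1],[0,0.15,2.5,0,0,0,1],[0,0.15,4,0,0,0,1],[0,0.15,4.7,0,0,0,1],[0,0.15,4.7,0,0,0,1],[0,0.15,4.7,0,0,0,0.5],[0,0.15,4.7,0,0,0,0],[0,0.15,4.7,0,0,0,0]]}}

```text
time: 14.25
tcp_pos: [0.4864, -0.2032, 0.0632]
tool_rot: [0.254, 3.13, -0.001]
wrist_force: [0.3, -0.4, -0.1]
width: 0.511
grasp_force: 0.0
```

>>> {"name": "move_arm", "arguments": {"increments": [[0,0,0,0,0,0,0],[0,0,0,0,0,0,0],[0,0,0,0,0,0,0],[0,0,0,0,0,0,0],[0,0,0,0,0,0,0],[0,0,-0.3,0,0,0,0],[0,0,-0.6,0,0,0,0],[0,0,-1,0,0,0,0]]}}

```text
time: 15.05
tcp_pos: [0.4856, -0.2029, 0.0726]
tool_rot: [-0.254, -3.131, -0.0]
wrist_force: [-0.9, 0.2, -2.1]
width: 0.221
grasp_force: 59.1
```

>>> {"name": "move_arm", "arguments": {"increments": [[0,0,-1,0,0,0,0],[0,0,-2.5,0,0,0,0],[0,0,-4.5,0,0,0,0],[0,0,-7,0,0,0,0],[0,0,-8.5,0,0,0,0],[0,0,-9.5,0,0,0,0],[0,0,-9.5,0,0,0,0],[0,0,-9.5,0,0,0,0]]}}

```text
time: 15.85
tcp_pos: [0.4857, -0.2029, 0.1674]
tool_rot: [-0.254, -3.131, -0.0]
wrist_force: [-0.1, 0.5, -3.8]
width: 0.228
grasp_force: 59.0
```

```bash
python3 -c "
from h import *
inc([(.49,.05,.165,0),(.497,.3075,.165,7.8)])"
```

```text
(0.49, 0.05, 0.165, 0) -> [3.64, 25.03, 0.24] [0.0, -0.0, -9.3]
(0.497, 0.3075, 0.165, 7.8) -> [7.1, 50.56, 0.24] [0.0, -0.0, -17.1]
t 15.85 tcp [ 0.4857 -0.2029  0.1674] q [-0.4   0.28  1.9  -0.    0.96 -1.81] w 0.228 g 59.0 F [-0.1  0.5 -3.8]
```

>>> {"name": "move_arm", "arguments": {"increments": [[0.2,1.5,0,0,0,-1,0],[0.6,4,0,0,0,-2,0],[1.1,7.5,0,0,0,-3,0],[1.7,11.5,0,0,0,-5,0],[2.3,15.5,0,0,0,-6,0],[2.9,19.5,0,0,0,-8,0],[3.5,23.5,0,0,0,-9,0],[4,27.5,0,0,0,-10,0]]}}

```text
time: 16.65
tcp_pos: [0.4894, 0.0771, 0.1667]
tool_rot: [0.023, -3.14, 0.0]
wrist_force: [1.4, -0.1, -2.2]
width: 0.217
grasp_force: 59.0
```

```bash
python3 -c "
from h import *
inc([(.497,.3075,.165,7.8)])"
```

```text
(0.497, 0.3075, 0.165, 7.8) -> [-1.09, 23.03, 0.17] [0.0, -0.1, -7.0]
t 16.65 tcp [0.4894 0.0771 0.1667] q [ 0.15  0.23  1.97  0.    0.95 -1.43] w 0.217 g 59.0 F [ 1.4 -0.1 -2.2]
```

>>> {"name": "move_arm", "arguments": {"increments": [[-0.2,4,0,0,0,-1,0],[-0.4,8,0,0,0,-2.5,0],[-0.6,12,0,0,0,-4,0],[-0.8,16,0,0,0,-5,0],[-0.9,19.5,0,0,0,-6,0],[-1,21.5,0,0,0,-7,0],[-1.1,22.7,0,0,0,-7,0],[-1.1,22.7,0,0,0,-7,0]]}}

```text
time: 17.45
tcp_pos: [0.4984, 0.3028, 0.167]
tool_rot: [0.214, -3.134, 0.001]
wrist_force: [1.1, 0.0, -2.7]
width: 0.223
grasp_force: 59.1
```

>>> {"name": "move_arm", "arguments": {"increments": [[0,0,0.5,0,0,0,0],[0,0,2,0,0,0,0],[0,0,4,0,0,0,0],[0,0,6,0,0,0,0],[0,0,7.5,0,0,0,0],[0,0,8,0,0,0,0],[0,0,8,0,0,0,0],[0,0,8,0,0,0,0]]}}

```text
time: 18.25
tcp_pos: [0.4993, 0.302, 0.0881]
tool_rot: [-0.212, 3.134, 0.0]
wrist_force: [-0.0, -0.7, -2.8]
width: 0.221
grasp_force: 59.2
```

```bash
python3 -c "
from h import *
inc([(.497,.3075,.031,7.8)])
im,d=snap('side','d'); W=cloud('side',d)
z=manip.get_state()['tcp_pos'][2]+.0268
P=W[layer(W,z-.008,z+.008,(.497,.307),.14)];r=rect(P);print(r,rib(W,r[0]/1000,r[2],z-.008,z+.008))"
```

```text
(0.497, 0.3075, 0.031, 7.8) -> [0.15, 0.58, 5.71] [0.0, 0.0, -0.1]
t 18.25 tcp [0.4993 0.302  0.0881] q [ 0.54  0.46  1.84 -0.    0.84 -1.16] w 0.221 g 59.2 F [-0.  -0.7 -2.8]
(array([501.3, 302.1]), array([206.9, 172.7]), 7.6) ('rib offset mm', np.float64(-5.5), 'ang', np.float64(7.8), 'half widths', array([-17.7,  15.4]), 'z', np.float64(0.1135))
```

View pics/d.png

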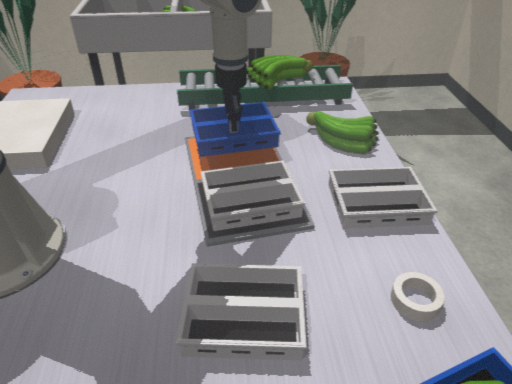

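The blue tray is held level over the orange field (pixel (235,130)). The white tray is parked at (250,190) and the lowest tray at (245,310) stands alone.

>>> {"name": "move_arm", "arguments": {"increments": [[0.1,0.3,1,0,0,0,0],[0.1,0.6,2.5,0,0,0,0],[0.1,0.6,3.8,0,0,0,0],[0.1,0.6,4.6,0,0,0,0],[0.1,0.6,5.2,0,0,0,0],[0.1,0.6,5.5,0,0,0,0],[0.1,0.6,5.6,0,0,0,0],[0.1,0.6,5.6,0,0,0,0]]}}

```text
time: 19.1
tcp_pos: [0.4972, 0.3078, 0.0318]
tool_rot: [-0.212, 3.134, 0.0]
wrist_force: [1.1, -0.7, -3.2]
width: 0.22
grasp_force: 59.2
```

>>> {"name": "move_arm", "arguments": {"increments": [[0,0,0.05,0,0,0,0],[0,0,0.1,0,0,0,0],[0,0,0.15,0,0,0,0],[0,0,0.2,0,0,0,0],[0,0,0.2,0,0,0,0],[0,0,0.2,0,0,0,0],[0,0,0.2,0,0,0,0],[0,0,0.2,0,0,0,0]]}}

```text
time: 19.9
tcp_pos: [0.4972, 0.3078, 0.0302]
tool_rot: [-0.212, 3.134, 0.0]
wrist_force: [-0.9, -1.4, 5.6]
width: 0.222
grasp_force: 60.2
```

Contact; release and rise.

>>> {"name": "move_arm", "arguments": {"increments": [[0,0,0,0,0,0,0.5],[0,0,0,0,0,0,1],[0,0,0,0,0,0,1],[0,0,0,0,0,0,1],[0,0,0,0,0,0,1],[0,0,-1,0,0,0,1],[0,0,-2.5,0,0,0,1],[0,0,-5,0,0,0,1]]}}

```text
time: 20.7
tcp_pos: [0.4964, 0.3074, 0.0801]
tool_rot: [0.212, -3.133, 0.001]
wrist_force: [0.7, 0.6, -1.0]
width: 1.003
grasp_force: 0.0
```

>>> {"name": "move_arm", "arguments": {"increments": [[0,0,-4,0,0,0,1],[0,0,-7,0,0,0,1],[0,0,-8,0,0,0,1],[0,0,-8,0,0,0,1],[0,0,-8,0,0,0,1],[0,0,-8,0,0,0,1],[0,0,-8,0,0,0,1],[0,0,-8,0,0,0,1]]}}

```text
time: 21.5
tcp_pos: [0.4966, 0.3075, 0.1586]
tool_rot: [0.212, -3.133, 0.001]
wrist_force: [0.3, -0.3, 0.1]
width: 1.001
grasp_force: 0.0
```

```bash
python3 - <<'E'
from h import *
for n in('top','side'):
    im,d=snap(n); W=cloud(n,d)
    for nm,z0,z1,c in(('lowest',.037,.055,(.485,-.203)),('parked',.047,.07,(.526,.1)),('blue',.047,.07,(.497,.307))):
        P=W[layer(W,z0,z1,c,.13)]; r=rect(P);print(n,nm,r,np.median(P[:,2]).round(4),len(P)); print(rib(W,r[0]/1000,r[2],z0,z1))
inc([(.526,.0995,.14,7.7)])
E
```

```text
top lowest (array([ 486. , -204.7]), array([206.2, 168.1]), -7.7) 0.045 2170
('rib offset mm', np.float64(1.3), 'ang', np.float64(-7.6), 'half widths', array([-10.5,   9.3]), 'z', np.float64(0.0453))
top parked (array([524.3,  99.4]), array([206.7, 166.2]), 7.8) 0.0573 2068
('rib offset mm', np.float64(-0.4), 'ang', np.float64(7.8), 'half widths', array([-9.5,  9.5]), 'z', np.float64(0.0577))
top blue (array([495.7, 307.8]), array([206.5, 167.4]), 7.9) 0.0574 1925
('rib offset mm', np.float64(-1.9), 'ang', np.float64(7.6), 'half widths', array([-9. , 10.6]), 'z', np.float64(0.0576))
side lowest (array([ 488.7, -203.6]), array([206.3, 170.1]), -7.7) 0.0439 3557
('rib offset mm', np.float64(-2.3), 'ang', np.float64(-7.6), 'half widths', array([-8.7, 11.4]), 'z', np.float64(0.0442))
side parked (array([527.4,  99. ]), array([206.8, 171.7]), 7.5) 0.0554 1928
('rib offset mm', np.float64(-2.8), 'ang', np.float64(7.6), 'half widths', array([-8.1, 13.3]), 'z', np.float64(0.0557))
side blue (array([499.2, 307. ]), array([206.9, 174.3]), 7.5) 0.0551 1354
('rib offset mm', np.float64(-3.4), 'ang', np.float64(7.7), 'half widths', array([-8.2, 13.7]), 'z', np.float64(0.0554))
(0.526, 0.0995, 0.14, 7.7) -> [-0.09, -21.02, 1.91] [-0.0, -0.1, 0.0]
t 21.6 tcp [0.4968 0.3077 0.159 ] q [ 0.55  0.37  1.79  0.    0.99 -1.15] w 1.003 g 0.0 F [ 0.5 -0.9 -0.4]
```

>>> {"name": "move_arm", "arguments": {"increments": [[0,-2,0,0,0,0,1],[0,-5,0,0,0,0,1],[0,-9,0,0,0,0,1],[0,-13.5,0.5,0,0,0,1],[0,-17.5,1,0,0,0,1],[0,-20,1.5,0,0,0,1],[0,-21,3,0,0,0,1],[0,-21,5,0,0,0,1]]}}

```text
time: 22.4
tcp_pos: [0.5263, 0.0981, 0.1098]
tool_rot: [-0.209, 3.133, -0.0]
wrist_force: [-0.5, -0.9, 0.7]
width: 1.002
grasp_force: 0.0
```

>>> {"name": "move_arm", "arguments": {"increments": [[0,0,0,0,0,0,1],[0,0,0.5,0,0,0,1],[0,0,1,0,0,0,1],[0,0,1.5,0,0,0,1],[0,0,2,0,0,0,1],[0,0,2,0,0,0,1],[0,0,2,0,0,0,1],[0,0,2,0,0,0,1]]}}

```text
time: 23.2
tcp_pos: [0.5254, 0.0997, 0.0898]
tool_rot: [-0.212, 3.134, 0.0]
wrist_force: [0.2, -0.4, 0.3]
width: 0.998
grasp_force: 0.0
```

```bash
python3 -c "
from h import *
inc([(.526,.0995,.0305,7.7)])"
```

```text
(0.526, 0.0995, 0.0305, 7.7) -> [-0.05, -0.03, 5.93] [0.0, 0.0, 0.0]
t 23.2 tcp [0.5254 0.0997 0.0898] q [ 0.18  0.4   1.94  0.    0.8  -1.52] w 0.998 g 0.0 F [ 0.2 -0.4  0.3]
```

>>> {"name": "move_arm", "arguments": {"increments": [[0,0,1,0,0,0,1],[0,0,3,0,0,0,1],[0,0,5,0,0,0,1],[0,0,5.9,0,0,0,1],[0,0,5.9,0,0,0,1],[0,0,5.9,0,0,0,0.5],[0,0,5.9,0,0,0,0],[0,0,5.9,0,0,0,0]]}}

```text
time: 24.0
tcp_pos: [0.5259, 0.0998, 0.0314]
tool_rot: [-0.212, 3.133, 0.0]
wrist_force: [0.8, 0.1, -0.1]
width: 0.516
grasp_force: 0.0
```

>>> {"name": "move_arm", "arguments": {"increments": [[0,0,0,0,0,0,0],[0,0,0,0,0,0,0],[0,0,0,0,0,0,0],[0,0,0,0,0,0,0],[0,0,0,0,0,0,0],[0,0,-0.3,0,0,0,0],[0,0,-0.6,0,0,0,0],[0,0,-1,0,0,0,0]]}}

```text
time: 24.8
tcp_pos: [0.5249, 0.0996, 0.0406]
tool_rot: [0.212, -3.134, 0.0]
wrist_force: [0.0, 0.1, -3.3]
width: 0.22
grasp_force: 59.1
```

>>> {"name": "move_arm", "arguments": {"increments": [[0,0,-1,0,0,0,0],[0,0,-2.5,0,0,0,0],[0,0,-4.5,0,0,0,0],[0,0,-7,0,0,0,0],[0,0,-8.5,0,0,0,0],[0,0,-9,0,0,0,0],[0,0,-9,0,0,0,0],[0,0,-9,0,0,0,0]]}}

```text
time: 25.6
tcp_pos: [0.5248, 0.0996, 0.1301]
tool_rot: [0.212, -3.134, 0.0]
wrist_force: [-0.1, 0.4, -3.9]
width: 0.223
grasp_force: 59.0
```

```bash
python3 -c "
from h import *
inc([(.487,-.204,.13,-7.7)])"
```

```text
(0.487, -0.204, 0.13, -7.7) -> [7.83, -29.57, 0.02] [-0.0, -0.0, 15.4]
t 25.6 tcp [0.5248 0.0996 0.1301] q [ 0.18  0.34  1.92 -0.    0.89 -1.52] w 0.223 g 59.0 F [-0.1  0.4 -3.9]
```

>>> {"name": "move_arm", "arguments": {"increments": [[0.4,-1.5,0,0,0,1,0],[1.2,-4.5,0,0,0,3,0],[2.4,-9,0,0,0,5,0],[3.8,-14,0,0,0,8,0],[5.2,-19,0,0,0,10,0],[6.5,-24,0,0,0,13,0],[7.4,-28,0,0,0,15,0],[7.8,-29.5,0,0,0,15.4,0]]}}

```text
time: 26.4
tcp_pos: [0.4864, -0.2073, 0.13]
tool_rot: [-0.217, -3.133, 0.001]
wrist_force: [0.9, 0.1, -2.4]
width: 0.223
grasp_force: 59.5
```

>>> {"name": "move_arm", "arguments": {"increments": [[0,0,0,0,0,0,0],[0,0,0.5,0,0,0,0],[0,0,1.5,0,0,0,0],[0,0,2.5,0,0,0,0],[0,0,3,0,0,0,0],[0,0,3,0,0,0,0],[0,0,3,0,0,0,0],[0,0,3,0,0,0,0]]}}

```text
time: 27.2
tcp_pos: [0.4881, -0.2031, 0.1009]
tool_rot: [0.209, 3.134, -0.0]
wrist_force: [0.9, 0.5, -3.6]
width: 0.223
grasp_force: 59.5
```

```bash
python3 -c "
from h import *
inc([(.487,-.204,.0635,-7.7)])
im,d=snap('side'); cv2.imwrite('pics/e.png',im[180:384,120:360]); W=cloud('side',d)
z=manip.get_state()['tcp_pos'][2]+.0268
P=W[layer(W,z-.008,z+.008,(.487,-.204),.14)];r=rect(P);print(r,np.median(P[:,2]),rib(W,r[0]/1000,r[2],z-.008,z+.008))"
```

```text
(0.487, -0.204, 0.0635, -7.7) -> [0.09, -0.1, 3.74] [-0.0, 0.0, 0.1]
t 27.2 tcp [ 0.4881 -0.2031  0.1009] q [-0.4   0.37  1.95 -0.    0.82 -1.83] w 0.223 g 59.5 F [ 0.9  0.5 -3.6]
(array([ 489.3, -203.1]), array([206.3, 169.8]), -7.7) 0.1255681286384468 ('rib offset mm', np.float64(-2.7), 'ang', np.float64(-7.6), 'half widths', array([-8.9, 12.2]), 'z', np.float64(0.1258))
```

View pics/e.png

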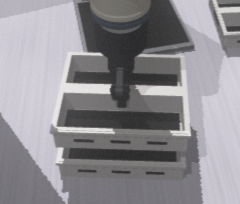

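The held white tray (crop (120,100)) hangs square and centred over the lowest tray, within about 1 mm. Lowering it now.

>>> {"name": "move_arm", "arguments": {"increments": [[0.1,-0.1,0.8,0,0,0,0],[0.1,-0.1,1.8,0,0,0,0],[0.1,-0.1,2.6,0,0,0,0],[0.1,-0.1,3.1,0,0,0,0],[0.1,-0.1,3.4,0,0,0,0],[0.1,-0.1,3.6,0,0,0,0],[0.1,-0.1,3.6,0,0,0,0],[0.1,-0.1,3.6,0,0,0,0]]}}

```text
time: 28.05
tcp_pos: [0.4868, -0.2041, 0.0648]
tool_rot: [0.21, 3.134, -0.0]
wrist_force: [-0.1, 0.1, -3.0]
width: 0.225
grasp_force: 59.6
```

>>> {"name": "move_arm", "arguments": {"increments": [[0,0,0.05,0,0,0,0],[0,0,0.1,0,0,0,0],[0,0,0.15,0,0,0,0],[0,0,0.2,0,0,0,0],[0,0,0.2,0,0,0,0],[0,0,0.2,0,0,0,0],[0,0,0.2,0,0,0,0],[0,0,0.2,0,0,0,0]]}}

```text
time: 28.85
tcp_pos: [0.4869, -0.2041, 0.0642]
tool_rot: [0.21, 3.134, -0.0]
wrist_force: [-5.8, 2.6, 17.6]
width: 0.219
grasp_force: 62.6
```

Firm contact (about 20 N). Release and rise.

>>> {"name": "move_arm", "arguments": {"increments": [[0,0,-0.1,0,0,0,0],[0,0,-0.1,0,0,0,0.5],[0,0,-0.1,0,0,0,1],[0,0,-0.1,0,0,0,1],[0,0,-0.1,0,0,0,1],[0,0,-1,0,0,0,1],[0,0,-2.5,0,0,0,1],[0,0,-5,0,0,0,1]]}}

```text
time: 29.65
tcp_pos: [0.4857, -0.2036, 0.1126]
tool_rot: [-0.21, -3.132, -0.001]
wrist_force: [0.7, -0.1, 0.6]
width: 1.0
grasp_force: 0.0
```

>>> {"name": "move_arm", "arguments": {"increments": [[0,0,-4,0,0,0,1],[0,0,-7,0,0,0,1],[0,0,-9,0,0,0,1],[0,3,-10,0,0,0,1],[0,7,-10,0,0,0,1],[0,11,-10,0,0,0,1],[0,15,-10,0,0,0,1],[0,18,-10,0,0,0,1]]}}

```text
time: 30.45
tcp_pos: [0.5106, -0.0235, 0.2134]
tool_rot: [0.209, 3.134, 0.001]
wrist_force: [-0.0, -0.1, 0.3]
width: 0.997
grasp_force: 0.0
```

```bash
python3 - <<'E'
from h import *
n='side'; im,d=snap(n,'f'); W=cloud(n,d)
for nm,z0,z1,c in(('top',.082,.1,(.487,-.204)),('blue',.047,.07,(.497,.307))):
    P=W[layer(W,z0,z1,c,.13)]; r=rect(P);print(n,nm,r,np.median(P[:,2]).round(4),len(P))
for lo,hi in((.008,.038),(.053,.083)):
    m=(W[...,2]>lo)&(W[...,2]<hi)&(np.hypot(W[...,0]-.482,W[...,1]+.2)<.16)
    Q=W[m]; Q=Q[Q[:,1]<-.25]
    l=cv2.fitLine(Q[:,:2].astype(np.float32),cv2.DIST_HUBER,0,1e-4,1e-4).ravel()
    print(lo,len(Q),'y at .482',(l[3]+(.482-l[2])*l[1]/l[0]).round(4),np.degrees(np.arctan(l[1]/l[0])).round(1),np.percentile(Q[:,0],[1,99]).round(3))
inc([])
E
```

```text
side top (array([ 488.2, -203.6]), array([206.4, 170.3]), -7.8) 0.0889 3803
side blue (array([457.5, 301.2]), array([171.1, 123.6]), -82.9) 0.0551 718
0.008 1045 y at .482 -0.2835 -7.6 [0.381 0.575]
0.053 1242 y at .482 -0.284 -7.7 [0.381 0.577]
t 30.5 tcp [ 0.5111 -0.0206  0.2134] q [-0.04  0.2   1.89  0.    1.05 -1.48] w 1.0 g 0.0 F [ 0.1  2.7 -0. ]
```

View pics/f.png

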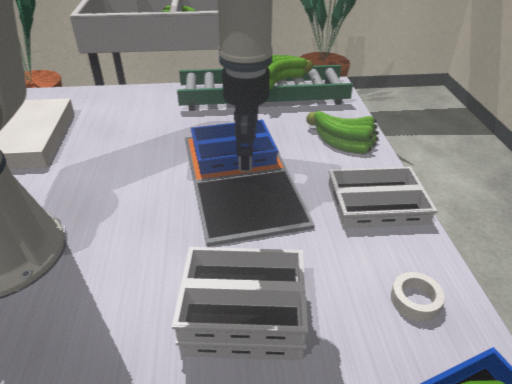

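The white trays are stacked squarely at (245,300) and the blue tray is on the orange field at (232,150). The robot is clear of everything.

>>> {"name": "move_arm", "arguments": {"increments": [[0,0,0,0,0,0,1],[0,0,0,0,0,0,1],[0,0,0,0,0,0,1],[0,0,0,0,0,0,1],[0,0,0,0,0,0,1],[0,0,0,0,0,0,1],[0,0,0,0,0,0,1],[0,0,0,0,0,0,1]]}}

```text
time: 31.3
tcp_pos: [0.5106, -0.0257, 0.2126]
tool_rot: [-0.21, -3.134, -0.0]
wrist_force: [0.5, 0.1, -0.6]
width: 0.999
grasp_force: 0.0
```

```bash
python3 -c "
from station import manip
print(manip.sign_off())"
```

```text
the job is handed in; nothing more can be done
None
```

I handed the job in at about 31 s: by the cameras, the blue tray stands centred and square on the orange field, the upper white tray is back squarely on the lowest tray, which has not moved, and the robot is clear of everything; sign-off returned no verdict.

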